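# Rebuild the two tooling stacks of a cup-filling machine after washing

### The job

The washed tooling lies about the machine top: put it back on its two guide pillars. On the blue-footed pillar thread the silver flange first, wide side down, then the white spacer, then the red nut on top; on the yellow-footed pillar the brass bush, wide side down, then the black collar. Lower every part down its rod until it sits fully home, do not let it drop down the rod, and leave the amber jar and the stack of white cups standing where they are.

Things in the scene. Friction and masses are not known exactly. Their poses are not given: they have to be found in the camera images.
- flange_c (a point): Silver aluminium flange with six dark screw dots: a ring with a 24 mm through bore, 24 mm tall: a rim of 66 mm diameter and 7 mm height at the bottom, above it a hub of 44 mm diameter to grasp. Lies on its wide side. This point is on its axis, half-way up (12 mm above its underside); z up along its axis. About 0.14 kg
- spacer_c (a point): Plain white plastic spacer ring: 50 mm outer diameter, 24 mm through bore, 22 mm tall, lying flat. This point is on its axis, half-way up (11 mm); z along its axis. About 0.06 kg
- nut_c (a point): Red plastic hand nut with fine black grip marks round its side: 50 mm outer diameter, plain 24 mm through bore (no thread, it just slides on), 22 mm tall, lying flat. This point is on its axis, half-way up (11 mm); z along its axis. About 0.07 kg
- bush_c (a point): Brass bush with four dark dots: a ring with a 24 mm through bore, 26 mm tall: a rim of 58 mm diameter and 7 mm height at the bottom, above it a hub of 40 mm diameter to grasp. Lies on its wide side. This point is on its axis, half-way up (13 mm above its underside); z up along its axis. About 0.22 kg
- collar_c (a point): Black clamp collar with two bright dots and a bright line on top: 52 mm outer diameter, plain 24 mm through bore, 22 mm tall, lying flat. This point is on its axis, half-way up (11 mm); z along its axis. About 0.12 kg
- blue_pillar_seat (a point): Fixed guide pillar with a blue square foot, 90 x 90 mm, 12 mm thick, carrying one upright dark steel rod at its middle, 14 mm in diameter, rising 60 mm above the foot and tapered over its last 6 mm. This point lies on the rod's axis at the foot's upper face, 12 mm above the table; its z axis points up. It does not move when pushed
- yellow_pillar_seat (a point): Fixed guide pillar with a yellow square foot, 90 x 90 mm, 12 mm thick, carrying one upright dark steel rod at its middle, 14 mm in diameter, rising 60 mm above the foot and tapered over its last 6 mm. This point lies on the rod's axis at the foot's upper face, 12 mm above the table; its z axis points up. It does not move when pushed
- jar_c (a point): Bystander: closed amber glass jar with a black cap, 52 mm diameter, 80 mm tall, standing loose. This point is at its centre, half-way up (40 mm); z up
- cups_c (a point): Bystander: upright stack of nested white cups, at most 53 mm in diameter, 78 mm tall, standing loose. This point is at its centre, half-way up (39 mm); z up
Mind the look-alikes: they are no part of the job. Leave any pink or turquoise look-alike of the part that bears spacer_c alone.

How it is judged:
By the outcome, as a careful person would: the job done as asked, in the order asked, and still so for the second after the job is handed in, with the robot touching nothing.
It also fails if it takes over 131 s, if anything falls off the work surface, if the arm or the gripper's body presses on something with over 40 N, if the wrist force passes 120 N, or if a joint passes its speed limit or range.

### The arm

A 7-joint arm with a two-finger parallel gripper is mounted at the origin on the work surface. World frame = base frame: x ahead of the robot, y to its left, z up, the work surface at z = 0. Lengths are in m, angles in rad, forces in N, time in s.
With the tool pointing down it reaches from about 0.425 to 0.875 m from the base axis. Payload 8.4 kg.
Tool frame: the origin (TCP) lies at the very end of the fingers, on their centre line; the grasp point (between the pads) lies 19 mm behind it (ctrl.hold_point_z is the distance from the TCP to the grasp point, in m); z points along the fingers, y is the line along which they close (so a half turn about z gives the same grasp; the last joint's range is limited). The gripper opens to 87 mm and grips with 3 to 60 N. Pads are 19 mm wide; open, the fingers measure 117 mm over their backs; the gripper's body (75 mm by 190 mm) begins 51 mm behind the grasp point.
Start: joints at [-1.433, 0.333, 0.04, 1.465, -0.013, 1.343, -0.059], TCP at [0.152, 0.632, 0.223] pointing down, gripper open.
Joint ranges: [-2.58, 2.58], [-0.38, 2.09], [-1.3, 1.39], [0.25, 2.4], [-1.5, 4.64], [0.08, 2.09], [-2.65, 2.65]. Speed limits (rad/s): [2.22, 2.22, 2.79, 2.79, 3.14, 3.14, 3.14].

### API

Orientations are given as a unit quaternion [w, x, y, z].
In Python, from cell import ctrl gives the robot as it stands.
- The arm moves only by the tool drive_tool, never from a script. Its argument "plan" is a list of rows, each an object with "slide": the shift along the tool's x, y, z in units of 30 mm (1.0 is 30 mm), a list of three; "spin": the turn about the tool's z in units of 8 degrees (1.0 is 8 degrees). A call has 1 to 20 rows; each row is the pose to reach, as a shift and turn from the pose commanded when the call began, along the tool's axes at that moment; what a row does not reach only later rows make up. A row lasts 1/8 s, in which the tool goes at most 62.5 mm and 10.7 degrees, less where a joint would pass 70% of its speed; a pose out of reach is approached as far as the arm can. A call with a gripper value outside its range is refused whole. "grip" is the opening, from -1 (shut) to 1 (fully open), set as the call begins (left out, the last holds). The fingers move at their own pace and stop on an object; the grip force is fixed at half the most. Time passes only in rows, so rows that repeat a pose let the fingers close. It gives the time, the measured TCP pose, the force, the opening and the grip force at its end, in the units of the state.
- ctrl.observe(): the state, without advancing time (a new reading comes with each control period).
- ctrl.get_image(name): name is "side" or "top"; returns (picture, depth): 384x512x3 uint8, red, green, blue; 384x512 float32, m along the optical axis (not along the pixel's ray), 0 where there is no reading.
- ctrl.camera_model(name): a dict with "fovy" (degrees; the focal length in pixels is half the picture's height over the tangent of half this angle, whatever the lens; pixels are square), "cx", "cy" (the principal point, pixels), "eye" and "orientation" of the camera in the world. Camera axes: x right, y up, looking along -z (the intrinsics and any distortion apply to the point x, -y, -z); pixel columns grow to the right and rows downward; lengths in m; the calibration is good to about 2 mm. A picture is of the moment at which its call begins. camera_model takes no time and is no camera call.
- ctrl.job_done(): hands the job in; it is judged then, once.
The state is a dict: "t": time; "qpos": joint angles; "joint_velocities": joint speeds; "joint_efforts": joint torques, N m; "eef_pos": TCP position; "orientation": TCP orientation; "wrist_force": force on the tool from outside, world axes, zero at the start; "ft_torque": the same for the moment, N m; "grip_width": opening from 0.0 (shut) to 1.0 (fully open); "grasp_force": force on a finger pad.
Only numpy, scipy, OpenCV 4.12 (cv2) and the standard library are available. Lean on these libraries where they do the work, as an engineer would, in place of code of your own. Each camera call takes 0.05 s, during which the arm holds its last target. There are 200 camera calls.

## Working session

There is one attempt and no reset: what is moved stays moved. The work goes in short steps, Python scripts to look and compute and a tool call to move; the robot and the scene stay as the last step left them, time stands still between calls to the robot, and variables do not carry over. Pictures are saved under pics/ and viewed, at most 16 in all, crops included, and the job is handed in when it is done.

Besides the shell and the picture viewer there is one more tool, called after "Emit:" as name(argument=value, ...) on one line, values as JSON. drive_tool: Moves the arm, as the interface text tells. Its arguments: {"type":"object","properties":{"plan":{"type":"array"},"grip":{"type":"number"}},"required":["plan"]}

```bash
mkdir -p pics; ls; python3 - <<'E'
from cell import ctrl
import cv2,numpy as np
for n in("side","top"):
    p,d=ctrl.get_image(n); np.savez(f"pics/{n}0.npz",p=p,d=d)
    cv2.imwrite(f"pics/{n}0.png",p[...,::-1]); print(n,ctrl.camera_model(n))
print(ctrl.observe(),ctrl.hold_point_z)
E
```

```text
pics
side {'fovy': 49.374798874963396, 'cx': 257.11119157060284, 'cy': 191.8472823584733, 'eye': array([ 0.05185185, -0.93193952,  0.88224766]), 'orientation': array([ 0.8704438 ,  0.43439064, -0.11201009, -0.20269708])}
top {'fovy': 52.35509960490507, 'cx': 250.729114356226, 'cy': 193.09573518461613, 'eye': array([0.41493617, 0.00344975, 1.04472393]), 'orientation': array([-0.70343888, -0.03199701,  0.04300558,  0.70873158])}
{'t': 0.1, 'qpos': array([-1.43317636,  0.3338051 ,  0.03986968,  1.46622783, -0.0134056 ,
        1.34330138, -0.05851882]), 'joint_velocities': array([ 0.00114687, -0.00206781,  0.00016157, -0.00193031, -0.00013403,
        0.00119162, -0.00061565]), 'joint_efforts': array([ 4.22702651e-03, -6.57807827e+01,  1.33999955e+00, -4.04712975e+01,
       -5.97202359e-02,  4.09583095e-02,  5.30163834e-05]), 'eef_pos': array([0.15241586, 0.63141758, 0.22174886]), 'orientation': array([-4.21188152e-05,  1.18149754e-01,  9.92995514e-01, -7.36674313e-04]), 'wrist_force': array([-0.5415024 ,  0.05076403,  0.24057896]), 'ft_torque': array([-0.02047808, -0.02935138, -0.05993798]), 'grasp_force': 0.0, 'grip_width': 1.0020686779967962} 0.0187
```

View pics/top0.png

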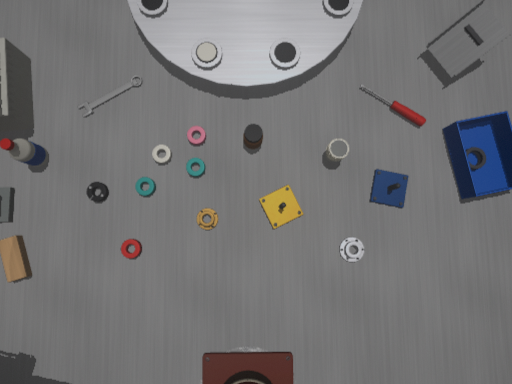

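View pics/side0.png

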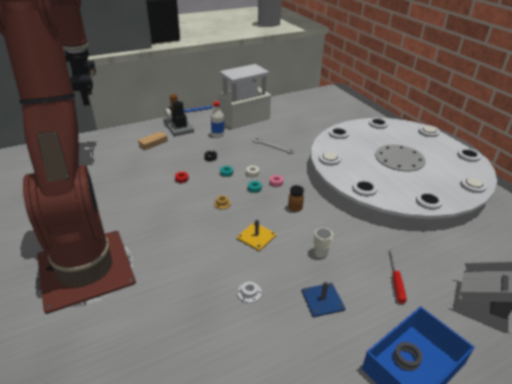

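The top view shows the flange at (352,250), blue pillar (389,189), yellow pillar (282,207), bush (207,219), nut (131,249), collar (97,192) and white spacer (162,154). The jar is at (253,137) and the cups at (338,152). The side view shows the same things, so I'll measure from both.

```bash
cat > h.py <<'E'
import cv2,numpy as np
from cell import ctrl
from scipy.spatial.transform import Rotation as R
def cam(n):
    m=ctrl.camera_model(n);q=m["orientation"]
    return m,R.from_quat(q,scalar_first=True).as_matrix(),192/np.tan(np.radians(m["fovy"]/2))
def dirs(n,uv):
    m,r,f=cam(n);uv=np.atleast_2d(uv).astype(float)
    return m["eye"],np.c_[(uv[:,0]-m["cx"])/f,-(uv[:,1]-m["cy"])/f,-np.ones(len(uv))]@r.T
def plane(n,uv,z):
    e,d=dirs(n,uv);return e+d*((z-e[2])/d[:,2])[:,None]
def cloud(n,uv,dep):
    e,d=dirs(n,uv);return e+d*dep[:,None]
def proj(n,X):
    m,r,f=cam(n);c=(np.asarray(X)-m["eye"])@r
    return np.array([m["cx"]-f*c[0]/c[2],m["cy"]+f*c[1]/c[2]])
def blob(p,uv,lo,hi,rad=24):
    """filled contour at uv in an HSV range -> (centroid, mask)"""
    h=cv2.cvtColor(p,cv2.COLOR_RGB2HSV)
    k=cv2.inRange(h,np.array(lo),np.array(hi))
    roi=np.zeros_like(k);cv2.circle(roi,tuple(int(v) for v in uv),rad,255,-1);k&=roi
    c=cv2.findContours(k,cv2.RETR_EXTERNAL,cv2.CHAIN_APPROX_NONE)[0]
    c=cv2.convexHull(max(c,key=cv2.contourArea))
    mk=np.zeros_like(k);cv2.drawContours(mk,[c],-1,255,-1)
    M=cv2.moments(mk,True);return np.array([M["m10"]/M["m00"],M["m01"]/M["m00"]]),mk
E
python3 - <<'E'
from h import *
T=np.load("pics/top0.npz");S=np.load("pics/side0.npz")
big=cv2.resize(T["p"][120:270,80:420],None,fx=2.35,fy=2.35,interpolation=cv2.INTER_CUBIC);cv2.imwrite("pics/topc.png",big[...,::-1])
it={"flange":((352,250),(249,292),((0,0,130),(180,60,255)),.0035,.024),
"spacer":((162,154),(252,171),((0,0,130),(180,60,255)),.011,.022),
"nut":((131,249),(181,177),((0,130,60),(6,255,255)),.011,.022),
"bush":((207,219),(222,202),((10,110,50),(28,255,255)),.0035,.026),
"collar":((97,192),(210,155),((0,0,0),(180,255,55)),.011,.022),
"blue":((389,189),(324,299),((105,90,30),(125,255,255)),.012,.012),
"yel":((282,207),(257,235),((15,120,80),(32,255,255)),.012,.012),
"jar":((253,137),(296,198),((0,60,10),(18,255,140)),.04,.08),
"cups":((338,152),(322,242),((0,0,120),(180,70,255)),.039,.078)}
for k,(a,b,(lo,hi),z,h) in it.items():
    o=[]
    for n,I,uv in(("top",T,a),("side",S,b)):
        c,mk=blob(I["p"],uv,lo,hi,28 if k in("blue","yel") else 18 if n=="top" else 15)
        v,u=np.nonzero(mk);d=I["d"][v,u];C=cloud(n,np.c_[u,v][d>0],d[d>0])
        top=C[C[:,2]>h-.005]
        mm=((top.min(0)+top.max(0))/2)[:2] if len(top) else None
        o.append((c.round(1),int(mk.sum()/255),plane(n,c,z)[0,:2].round(4),"zmax",np.percentile(C[:,2],95).round(3),len(top),mm if mm is None else mm.round(4)))
    print(k,*o,sep="\n  ")
for n,I,uv in(("top",T,(300,300)),("top",T,(150,300)),("side",S,(150,220))):
    print(n,cloud(n,[uv],np.array([I["d"][uv[1],uv[0]]])))
E
```

```text
flange
  (array([351.9, 249. ]), 509, array([ 0.375 , -0.2802]), 'zmax', np.float64(0.025), 158, array([ 0.3731, -0.2782]))
  (array([249., 292.]), 733, array([ 0.3771, -0.2757]), 'zmax', np.float64(0.027), 151, array([ 0.3771, -0.2789]))
spacer
  (array([160.8, 152.8]), 286, array([0.6353, 0.2272]), 'zmax', np.float64(0.023), 199, array([0.6316, 0.2248]))
  (array([251.9, 170.5]), 710, array([0.6354, 0.232 ]), 'zmax', np.float64(0.025), 132, array([0.6183, 0.1905]))
nut
  (array([130.6, 248.1]), 303, array([0.3826, 0.3016]), 'zmax', np.float64(0.023), 214, array([0.3833, 0.3   ]))
  (array([181.2, 176.4]), 107, array([0.3848, 0.3071]), 'zmax', np.float64(0.027), 77, array([0.3813, 0.2959]))
bush
  (array([207. , 218.6]), 355, array([0.4584, 0.1037]), 'zmax', np.float64(0.026), 119, array([0.4565, 0.1042]))
  (array([221.9, 202.2]), 155, array([0.4629, 0.1121]), 'zmax', np.float64(0.029), 57, array([0.459 , 0.1004]))
collar
  (array([ 97.6, 191.7]), 342, array([0.5315, 0.3923]), 'zmax', np.float64(0.023), 227, array([0.5312, 0.3926]))
  (array([210.1, 155.9]), 88, array([0.5322, 0.39
[... 444 characters left out ...]
35.9]), 629, array([ 0.4883, -0.0966]), 'zmax', np.float64(0.033), 605, array([ 0.4905, -0.0948]))
jar
  (array([252.8, 140.5]), 219, array([ 0.6606, -0.0192]), 'zmax', np.float64(0.08), 97, array([ 0.6572, -0.0178]))
  (array([295.4, 202. ]), 244, array([ 0.6631, -0.0335]), 'zmax', np.float64(0.071), 1, array([ 0.6698, -0.0401]))
cups
  (array([336.1, 146.5]), 557, array([ 0.6439, -0.2384]), 'zmax', np.float64(0.08), 330, array([ 0.6303, -0.2343]))
  (array([322.4, 241. ]), 675, array([ 0.6402, -0.2259]), 'zmax', np.float64(0.082), 198, array([ 0.6324, -0.2357]))
top [[ 0.24295891 -0.14068292 -0.00488565]]
top [[ 0.24774637  0.25168283 -0.00140529]]
side [[0.21967169 0.12901483 0.00053986]]
```

View pics/topc.png

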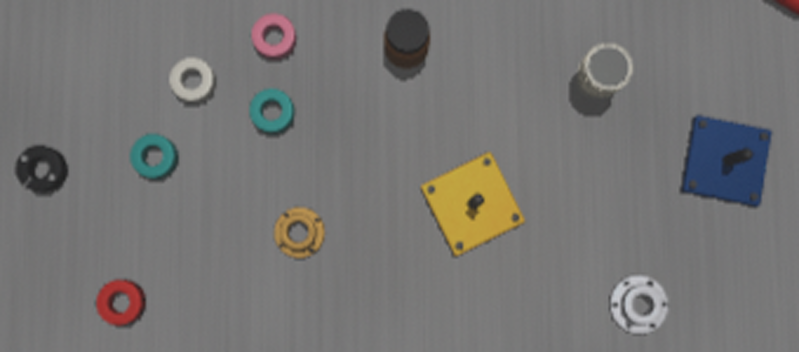

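```bash
cat >> h.py <<'E'
def to(*pts):
    s=ctrl.observe();r=R.from_quat(s["orientation"],scalar_first=True).as_matrix()
    print("t",round(s["t"],2),"at",s["eef_pos"].round(4),"q7",s["qpos"][6].round(2),"w",s["grip_width"].round(3),"yaw",np.degrees(np.arctan2(r[1,1],r[0,1])).round(1))
    for p in pts: 
        d=np.array(p)-s["eef_pos"];print(p,"slide",(d@r/.03).round(2),"rows",np.ceil(np.linalg.norm(d)/.0625))
E
python3 -c "
from h import *
to((.4578,.104,.10),(.4578,.104,.04))"
```

```text
Traceback (most recent call last):
  File "h.py", line 28, in to
    print("t",round(s["t"],2),"at",s["eef_pos"].round(4),"q7",s["qpos"][6].round(2),"w",s["grip_width"].round(3),"yaw",np.degrees(np.arctan2(r[1,1],r[0,1])).round(1))
                                                                                        ^^^^^^^^^^^^^^^^^^^^^
AttributeError: 'float' object has no attribute 'round'
```

```bash
sed -i 's/s\["grip_width"\].round(3)/round(float(s["grip_width"]),3)/' h.py
python3 -c "
from h import *
to((.4578,.104,.10),(.4578,.104,.04))"
```

```text
t 0.1 at [0.1524 0.6314 0.2217] q7 -0.06 w 1.002 yaw 76.4
(0.4578, 0.104, 0.1) slide [-14.02 -14.7    4.08] rows 10.0
(0.4578, 0.104, 0.04) slide [-14.02 -14.69   6.08] rows 11.0
```

Emit:
drive_tool(plan=[{"slide":[-14.0,-14.7,0],"spin":0},{"slide":[-14.0,-14.7,0],"spin":0},{"slide":[-14.0,-14.7,0],"spin":0},{"slide":[-14.0,-14.7,0],"spin":0},{"slide":[-14.0,-14.7,0],"spin":0},{"slide":[-14.0,-14.7,0],"spin":0},{"slide":[-14.0,-14.7,0],"spin":0},{"slide":[-14.0,-14.7,0],"spin":0},{"slide":[-14.0,-14.7,0],"spin":0},{"slide":[-14.0,-14.7,0],"spin":0},{"slide":[-14.0,-14.7,4.0],"spin":0},{"slide":[-14.0,-14.7,4.0],"spin":0},{"slide":[-14.0,-14.7,4.0],"spin":0},{"slide":[-14.0,-14.7,4.0],"spin":0}], grip=1)

```text
t: 1.85
eef_pos: [0.4583, 0.1049, 0.1044]
orientation: [0.001, 0.118, 0.993, 0.0]
wrist_force: [0.7, 1.0, 1.7]
grip_width: 0.999
grasp_force: 0.0
```

Emit:
drive_tool(plan=[{"slide":[0,0,1.5],"spin":0},{"slide":[0,0,2.5],"spin":0},{"slide":[0,0,3.0],"spin":0},{"slide":[0,0,3.0],"spin":0},{"slide":[0,0,3.0],"spin":0}])

```text
t: 2.48
eef_pos: [0.4585, 0.1051, 0.0141]
orientation: [0.001, 0.118, 0.993, 0.001]
wrist_force: [-0.7, -0.2, 0.6]
grip_width: 1.004
grasp_force: 0.0
```

```bash
python3 -c "
from h import *
to((.4578,.104,.0095))
p,d=ctrl.get_image('side');cv2.imwrite('pics/s1.png',cv2.resize(p[100:300,120:420],None,fx=2.5,fy=2.5,interpolation=2)[...,::-1])"
```

```text
t 2.48 at [0.4585 0.1051 0.0141] q7 1.16 w 1.004 yaw 76.4
(0.4578, 0.104, 0.0095) slide [ 0.02 -0.04  0.15] rows 1.0
```

View pics/s1.png

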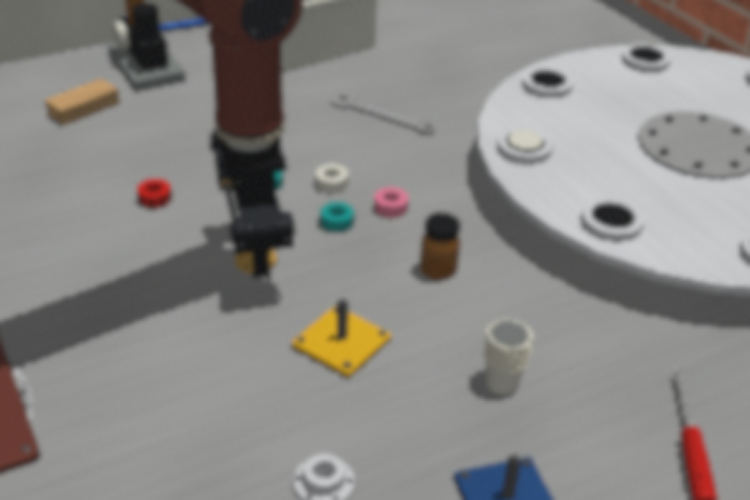

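The crop shows the fingers straddling the bush at about (255,260). I'll lower the last few mm and close.

Emit:
drive_tool(plan=[{"slide":[0,0,0.15],"spin":0},{"slide":[0,0,0.15],"spin":0}])

```text
t: 2.78
eef_pos: [0.4572, 0.1046, 0.0081]
orientation: [-0.0, 0.118, 0.993, 0.0]
wrist_force: [-0.1, -0.3, 0.3]
grip_width: 1.002
grasp_force: 0.0
```

Emit:
drive_tool(plan=[{"slide":[0,0,0],"spin":0},{"slide":[0,0,0],"spin":0},{"slide":[0,0,0],"spin":0},{"slide":[0,0,0],"spin":0},{"slide":[0,0,0],"spin":0}], grip=-1)

```text
t: 3.4
eef_pos: [0.4573, 0.1046, 0.008]
orientation: [-0.0, 0.118, 0.993, -0.0]
wrist_force: [0.8, 0.2, -0.3]
grip_width: 0.515
grasp_force: 0.0
```

Emit:
drive_tool(plan=[{"slide":[0,0,0],"spin":0},{"slide":[0,0,0],"spin":0},{"slide":[0,0,0],"spin":0}])

```text
t: 3.78
eef_pos: [0.4573, 0.1047, 0.0081]
orientation: [0.0, 0.118, 0.993, -0.0]
wrist_force: [0.3, 0.7, 0.1]
grip_width: 0.448
grasp_force: 30.0
```

Emit:
drive_tool(plan=[{"slide":[0,0,-2.0],"spin":0},{"slide":[0,0,-4.0],"spin":0},{"slide":[0,0,-4.5],"spin":0},{"slide":[0,0,-4.5],"spin":0},{"slide":[0,0,-4.5],"spin":0}])

```text
t: 4.4
eef_pos: [0.4561, 0.1042, 0.1412]
orientation: [-0.001, 0.118, 0.993, -0.001]
wrist_force: [-0.0, -0.9, -3.1]
grip_width: 0.443
grasp_force: 30.0
```

```bash
python3 -c "
from h import *
s=ctrl.observe();print(s['wrist_force'],s['grasp_force'])
to((.489,-.0925,.14),(.489,-.0925,.0855))
p,d=ctrl.get_image('side');np.savez('pics/s2.npz',p=p,d=d);u,v=proj('side',s['eef_pos']).astype(int);print(u,v)
cv2.imwrite('pics/s2.png',cv2.resize(p[v-50:v+50,u-70:u+70],None,fx=5,fy=5,interpolation=2)[...,::-1])"
```

```text
[-2.95393094e-03 -9.20210021e-01 -3.13181631e+00] 29.999345764517784
t 4.4 at [0.4561 0.1042 0.1412] q7 1.03 w 0.443 yaw 76.4
(0.489, -0.0925, 0.14) slide [-2.6  -6.12  0.05] rows 4.0
(0.489, -0.0925, 0.0855) slide [-2.61 -6.11  1.86] rows 4.0
219 170
```

View pics/s2.png

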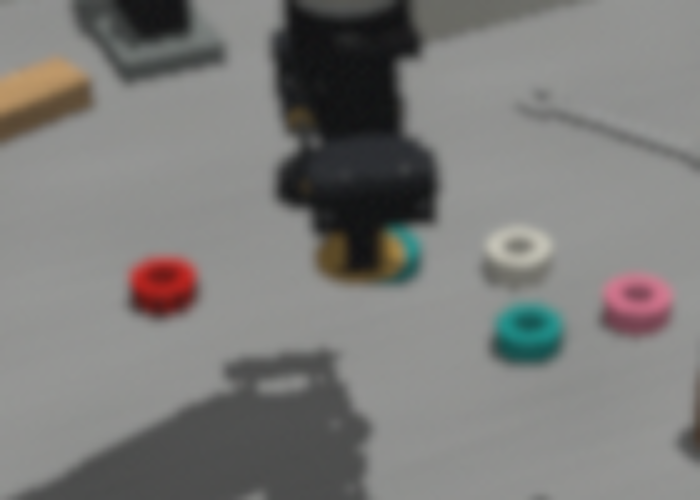

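The bush is held level and centred in the fingers, at about (360,258) in the crop. I'll move it over the yellow pillar.

Emit:
drive_tool(plan=[{"slide":[-2.6,-6.1,0],"spin":0},{"slide":[-2.6,-6.1,0],"spin":0},{"slide":[-2.6,-6.1,0],"spin":0},{"slide":[-2.6,-6.1,0.5],"spin":0},{"slide":[-2.6,-6.1,1.4],"spin":0},{"slide":[-2.6,-6.1,1.4],"spin":0},{"slide":[-2.6,-6.1,1.4],"spin":0}])

```text
t: 5.32
eef_pos: [0.4901, -0.0916, 0.1011]
orientation: [-0.0, 0.118, 0.993, -0.0]
wrist_force: [-0.3, -0.2, -1.6]
grip_width: 0.449
grasp_force: 30.0
```

```bash
python3 -c "
from h import *
to((.4887,-.092,.095))
s=ctrl.observe()
p,d=ctrl.get_image('side');u,v=proj('side',s['eef_pos']).astype(int);print(u,v)
a=cv2.resize(p[v-40:v+60,u-40:u+40],None,fx=5,fy=5,interpolation=2)
p,d=ctrl.get_image('top');u,v=proj('top',s['eef_pos']).astype(int);print(u,v)
b=cv2.resize(p[v-50:v+50,u-40:u+40],None,fx=5,fy=5,interpolation=2)
cv2.imwrite('pics/s3.png',np.hstack([a,b])[...,::-1])"
```

```text
t 5.33 at [ 0.4901 -0.0916  0.1011] q7 1.56 w 0.449 yaw 76.4
(0.4887, -0.092, 0.095) slide [ 0.04 -0.02  0.2 ] rows 1.0
256 212
283 203
```

View pics/s3.png

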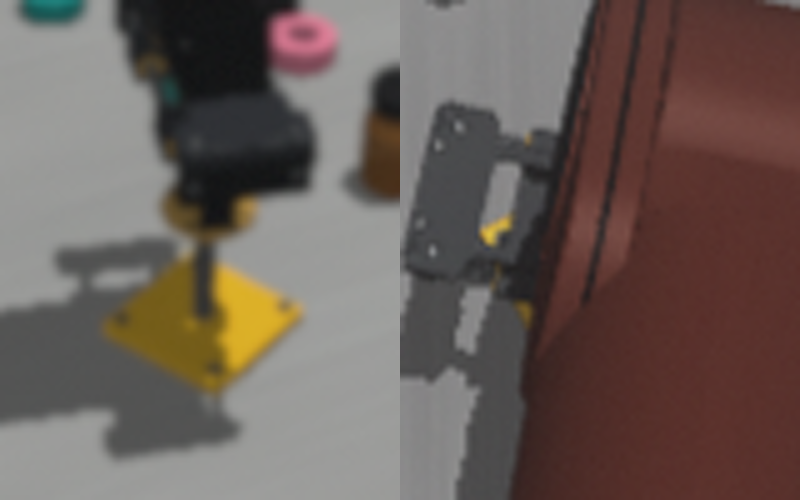

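In the side crop the bush centre is at about u=210 and the rod at about 205, so the bush sits ~2 mm too far right. I'll trim that and lower with force checks.

Emit:
drive_tool(plan=[{"slide":[0.07,0,0],"spin":0},{"slide":[0.07,0,0.3],"spin":0},{"slide":[0.07,0,0.5],"spin":0},{"slide":[0.07,0,0.7],"spin":0},{"slide":[0.07,0,0.9],"spin":0},{"slide":[0.07,0,0.9],"spin":0}])

```text
t: 6.18
eef_pos: [0.4878, -0.0912, 0.0735]
orientation: [-0.001, 0.118, 0.993, -0.0]
wrist_force: [-0.3, -0.2, -2.7]
grip_width: 0.446
grasp_force: 30.0
```

Emit:
drive_tool(plan=[{"slide":[0,0,0.4],"spin":0},{"slide":[0,0,0.8],"spin":0},{"slide":[0,0,1.2],"spin":0},{"slide":[0,0,1.6],"spin":0},{"slide":[0,0,1.6],"spin":0}])

```text
t: 6.8
eef_pos: [0.4873, -0.0912, 0.025]
orientation: [-0.001, 0.118, 0.993, -0.0]
wrist_force: [-0.3, 0.5, -3.3]
grip_width: 0.45
grasp_force: 30.0
```

Emit:
drive_tool(plan=[{"slide":[0,0,0.08],"spin":0},{"slide":[0,0,0.14],"spin":0},{"slide":[0,0,0.14],"spin":0}])

```text
t: 7.18
eef_pos: [0.4883, -0.0911, 0.022]
orientation: [0.0, 0.118, 0.993, 0.0]
wrist_force: [-0.5, -0.7, -3.2]
grip_width: 0.448
grasp_force: 30.0
```

Emit:
drive_tool(plan=[{"slide":[0,0,0.04],"spin":0},{"slide":[0,0,0.07],"spin":0},{"slide":[0,0,0.07],"spin":0}])

```text
t: 7.55
eef_pos: [0.4883, -0.0911, 0.0201]
orientation: [0.0, 0.118, 0.993, 0.0]
wrist_force: [-2.3, 0.9, 4.4]
grip_width: 0.449
grasp_force: 30.0
```

Contact with the foot, so the bush is home. Releasing.

Emit:
drive_tool(plan=[{"slide":[0,0,0],"spin":0},{"slide":[0,0,0],"spin":0},{"slide":[0,0,0],"spin":0},{"slide":[0,0,-0.3],"spin":0},{"slide":[0,0,-2.0],"spin":0},{"slide":[0,0,-4.0],"spin":0},{"slide":[0,0,-4.0],"spin":0},{"slide":[0,0,-4.0],"spin":0}], grip=0.8)

```text
t: 8.55
eef_pos: [0.4881, -0.0909, 0.14]
orientation: [0.0, 0.118, 0.993, 0.0]
wrist_force: [0.1, -0.6, -0.6]
grip_width: 0.902
grasp_force: 0.0
```

```bash
python3 -c "
from h import *
to((.3745,-.279,.14),(.3745,-.279,.03))
p,d=ctrl.get_image('side');np.savez('pics/s4.npz',p=p,d=d)
from h import blob
c,mk=blob(p,(257,228),(10,110,50),(32,255,255),30)
"
```

```text
t 8.55 at [ 0.4881 -0.0909  0.14  ] q7 1.51 w 0.902 yaw 76.4
(0.3745, -0.279, 0.14) slide [ 2.21 -6.98 -0.01] rows 4.0
(0.3745, -0.279, 0.03) slide [ 2.21 -6.99  3.66] rows 4.0
```

Emit:
drive_tool(plan=[{"slide":[2.2,-7.0,0],"spin":0},{"slide":[2.2,-7.0,0],"spin":0},{"slide":[2.2,-7.0,0],"spin":0},{"slide":[2.2,-7.0,0],"spin":0},{"slide":[2.2,-7.0,1.5],"spin":0},{"slide":[2.2,-7.0,3.0],"spin":0},{"slide":[2.2,-7.0,3.6],"spin":0},{"slide":[2.2,-7.0,3.6],"spin":0},{"slide":[2.2,-7.0,3.6],"spin":0}])

```text
t: 9.72
eef_pos: [0.3746, -0.2801, 0.0321]
orientation: [-0.0, 0.118, 0.993, -0.0]
wrist_force: [-0.1, -0.2, 1.1]
grip_width: 0.901
grasp_force: 0.0
```

```bash
python3 -c "
from h import *
to((.3745,-.279,.0085))
s=ctrl.observe()
p,d=ctrl.get_image('side');a=cv2.resize(p[190:340,190:340],None,fx=4,fy=4,interpolation=2)
cv2.imwrite('pics/s5.png',a[...,::-1])"
```

```text
t 9.72 at [ 0.3746 -0.2801  0.0321] q7 2.16 w 0.901 yaw 76.4
(0.3745, -0.279, 0.0085) slide [0.01 0.03 0.79] rows 1.0
```

View pics/s5.png

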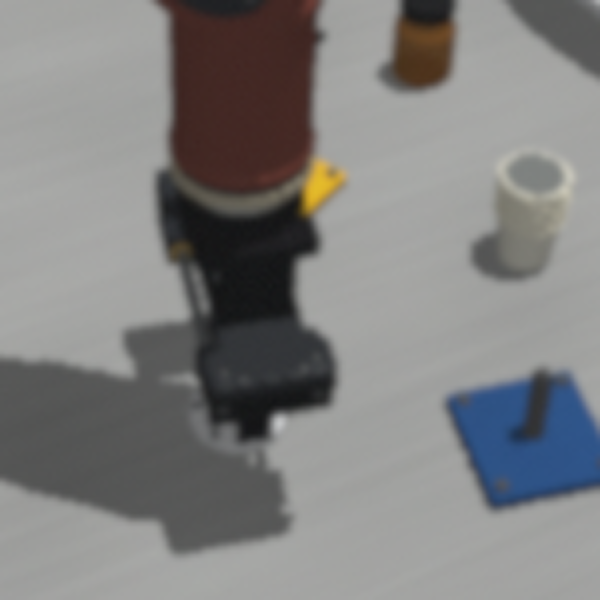

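The flange's rim is centred at about u=240 and the near finger at 257. That matches its expected offset, so I'll lower and close.

Emit:
drive_tool(plan=[{"slide":[0,0,0.4],"spin":0},{"slide":[0,0,0.75],"spin":0},{"slide":[0,0,0.75],"spin":0},{"slide":[0,0,0.75],"spin":0}])

```text
t: 10.28
eef_pos: [0.3746, -0.2799, 0.0093]
orientation: [-0.0, 0.118, 0.993, -0.0]
wrist_force: [-0.3, 0.4, -1.1]
grip_width: 0.901
grasp_force: 0.0
```

Emit:
drive_tool(plan=[{"slide":[0,0,0],"spin":0},{"slide":[0,0,0],"spin":0},{"slide":[0,0,0],"spin":0},{"slide":[0,0,0],"spin":0},{"slide":[0,0,0],"spin":0},{"slide":[0,0,0],"spin":0},{"slide":[0,0,0],"spin":0}], grip=-1)

```text
t: 11.15
eef_pos: [0.3748, -0.2797, 0.0093]
orientation: [0.0, 0.118, 0.993, 0.0]
wrist_force: [0.1, 1.5, 1.8]
grip_width: 0.483
grasp_force: 30.0
```

Emit:
drive_tool(plan=[{"slide":[0,0,-2.0],"spin":0},{"slide":[0,0,-4.0],"spin":0},{"slide":[0,0,-4.5],"spin":0},{"slide":[0,0,-4.5],"spin":0},{"slide":[-6.0,-2.1,-4.5],"spin":0},{"slide":[-6.0,-2.1,-4.5],"spin":0},{"slide":[-6.0,-2.1,-4.5],"spin":0},{"slide":[-6.0,-2.1,-4.5],"spin":0},{"slide":[-6.0,-2.1,-3.0],"spin":0},{"slide":[-6.0,-2.1,-3.0],"spin":0},{"slide":[-6.0,-2.1,-3.0],"spin":0}])

```text
t: 12.52
eef_pos: [0.534, -0.3836, 0.0993]
orientation: [-0.001, 0.119, 0.993, -0.0]
wrist_force: [0.3, 0.9, -0.7]
grip_width: 0.488
grasp_force: 30.0
```

```bash
python3 -c "
from h import *
to((.5356,-.3835,.098))
s=ctrl.observe();u,v=proj('side',s['eef_pos']).astype(int);print(u,v)
p,d=ctrl.get_image('side');a=cv2.resize(p[v-40:v+60,u-50:u+50],None,fx=5,fy=5,interpolation=2)
cv2.imwrite('pics/s6.png',a[...,::-1])"
```

```text
t 12.53 at [ 0.534  -0.3836  0.0993] q7 2.3 w 0.488 yaw 76.4
(0.5356, -0.3835, 0.098) slide [-0.05  0.02  0.04] rows 1.0
325 275
```

View pics/s6.png

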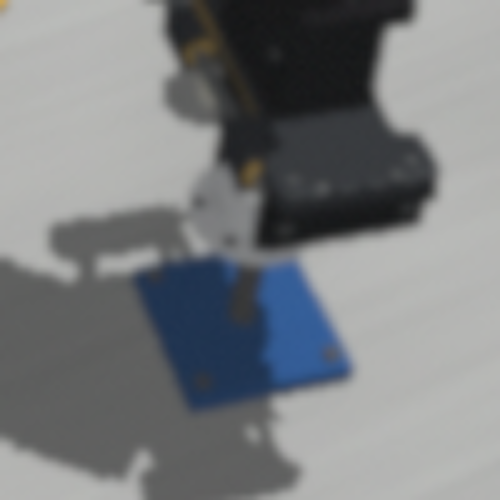

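The flange's left edge is at u=188, which puts its centre near 252. The rod extrapolates to about 254, so it is aligned. Lowering.

Emit:
drive_tool(plan=[{"slide":[-0.04,0,0],"spin":0},{"slide":[-0.04,0,0.3],"spin":0},{"slide":[-0.04,0,0.5],"spin":0},{"slide":[-0.04,0,0.7],"spin":0},{"slide":[-0.04,0,0.85],"spin":0},{"slide":[-0.04,0,0.85],"spin":0}])

```text
t: 13.32
eef_pos: [0.5359, -0.3834, 0.0733]
orientation: [-0.0, 0.118, 0.993, 0.0]
wrist_force: [-0.8, -1.4, -0.2]
grip_width: 0.486
grasp_force: 30.0
```

Emit:
drive_tool(plan=[{"slide":[0,0,0.4],"spin":0},{"slide":[0,0,0.8],"spin":0},{"slide":[0,0,1.2],"spin":0},{"slide":[0,0,1.55],"spin":0},{"slide":[0,0,1.55],"spin":0}])

```text
t: 13.95
eef_pos: [0.5355, -0.3831, 0.0262]
orientation: [-0.001, 0.118, 0.993, 0.0]
wrist_force: [0.4, 0.3, -1.0]
grip_width: 0.488
grasp_force: 30.0
```

Emit:
drive_tool(plan=[{"slide":[0,0,0.07],"spin":0},{"slide":[0,0,0.13],"spin":0},{"slide":[0,0,0.13],"spin":0}])

```text
t: 14.32
eef_pos: [0.5362, -0.3835, 0.0235]
orientation: [0.0, 0.118, 0.993, -0.0]
wrist_force: [-0.2, 0.4, -1.5]
grip_width: 0.487
grasp_force: 30.0
```

Emit:
drive_tool(plan=[{"slide":[0,0,0.05],"spin":0},{"slide":[0,0,0.08],"spin":0},{"slide":[0,0,0.08],"spin":0}])

```text
t: 14.7
eef_pos: [0.5361, -0.3835, 0.0214]
orientation: [0.0, 0.118, 0.993, 0.0]
wrist_force: [-0.7, 1.2, 4.2]
grip_width: 0.488
grasp_force: 30.0
```

The flange is home, with a contact force of 4.2 N. I'll release it, rise, and travel to the spacer.

Emit:
drive_tool(plan=[{"slide":[0,0,0],"spin":0},{"slide":[0,0,0],"spin":0},{"slide":[0,0,0],"spin":0},{"slide":[0,0,-0.3],"spin":0},{"slide":[0,0,-2.0],"spin":0},{"slide":[0,0,-4.5],"spin":0},{"slide":[0,0,-5.0],"spin":0},{"slide":[0,0,-5.0],"spin":0},{"slide":[1.6,20.5,-5.0],"spin":0},{"slide":[1.6,20.5,-5.0],"spin":0},{"slide":[1.6,20.5,-5.0],"spin":0},{"slide":[1.6,20.5,-5.0],"spin":0},{"slide":[1.6,20.5,-5.0],"spin":0},{"slide":[1.6,20.5,-5.0],"spin":0},{"slide":[1.6,20.5,-5.0],"spin":0},{"slide":[1.6,20.5,-5.0],"spin":0},{"slide":[1.6,20.5,-5.0],"spin":0},{"slide":[1.6,20.5,-5.0],"spin":0},{"slide":[1.6,20.5,-5.0],"spin":0},{"slide":[1.6,20.5,-5.0],"spin":0}], grip=0.8)

```text
t: 17.2
eef_pos: [0.6333, 0.2247, 0.1701]
orientation: [-0.0, 0.118, 0.993, -0.001]
wrist_force: [0.6, -0.5, -0.1]
grip_width: 0.895
grasp_force: 0.0
```

```bash
python3 - <<'E'
from h import *
p,d=ctrl.get_image('side');q,dq=ctrl.get_image('top')
a=cv2.resize(p[130:330,150:400],None,fx=2,fy=2,interpolation=2);b=cv2.resize(q[130:290,120:410],None,fx=500/290,fy=400/160*0+500/290,interpolation=2)
b=b[:, :300]
b=cv2.resize(q[160:270,240:410],(300,194),interpolation=2)
c=np.zeros((400,800,3),np.uint8);c[:,:500]=a;c[:194,500:]=b;cv2.imwrite('pics/s7.png',c[...,::-1])
np.savez('pics/s7.npz',p=p,q=q,d=d,dq=dq)
T=np.load("pics/top0.npz");h=cv2.cvtColor(T['p'],cv2.COLOR_RGB2HSV)
print(h[140:168:2,162].tolist())
# outer edge of ring: distance from table by depth height
v,u=np.mgrid[135:175,143:182];u=u.ravel();v=v.ravel();C=cloud('top',np.c_[u,v],T['d'][v,u]);k=C[(C[:,2]>.012)]
print(len(k),cv2.minEnclosingCircle(k[:,:2].astype(np.float32)),np.median(k[:,2]))
to((.6333,.2255,.15),(.6333,.2255,.03))
E
```

```text
[[120, 2, 121], [0, 0, 120], [20, 10, 149], [23, 17, 182], [24, 16, 162], [15, 7, 74], [30, 3, 95], [0, 0, 120], [30, 2, 122], [23, 12, 166], [24, 14, 181], [23, 17, 135], [60, 4, 71], [0, 0, 122]]
231 ((0.5292873382568359, 0.12470222264528275), 0.1667684018611908) 0.02059248566756633
t 17.3 at [0.6336 0.2236 0.1708] q7 1.31 w 0.901 yaw 76.3
(0.6333, 0.2255, 0.15) slide [0.03 0.06 0.69] rows 1.0
(0.6333, 0.2255, 0.03) slide [0.02 0.06 4.69] rows 3.0
```

View pics/s7.png

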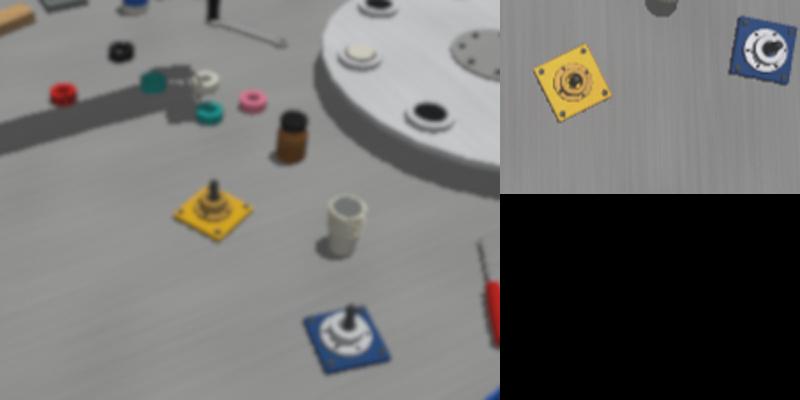

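Bush and flange both sit home on their rods, and the jar and cups are untouched. Next I descend on the white spacer.

Emit:
drive_tool(plan=[{"slide":[0,0.05,2.0],"spin":0},{"slide":[0,0.05,4.0],"spin":0},{"slide":[0,0.05,4.9],"spin":0},{"slide":[0,0.05,5.3],"spin":0},{"slide":[0,0.05,5.5],"spin":0},{"slide":[0,0.05,5.5],"spin":0}])

```text
t: 18.05
eef_pos: [0.6347, 0.2269, 0.0069]
orientation: [0.001, 0.118, 0.993, 0.0]
wrist_force: [0.6, 0.4, 0.1]
grip_width: 0.895
grasp_force: 0.0
```

Emit:
drive_tool(plan=[{"slide":[0.03,-0.02,0.07],"spin":0},{"slide":[0.03,-0.02,0.07],"spin":0},{"slide":[0.03,-0.02,0.07],"spin":0},{"slide":[0.03,-0.02,0.07],"spin":0},{"slide":[0.03,-0.02,0.07],"spin":0},{"slide":[0.03,-0.02,0.07],"spin":0},{"slide":[0.03,-0.02,0.07],"spin":0}], grip=-1)

```text
t: 18.92
eef_pos: [0.6332, 0.2267, 0.0041]
orientation: [0.0, 0.118, 0.993, 0.0]
wrist_force: [-1.4, 1.0, 4.1]
grip_width: 0.571
grasp_force: 30.0
```

Emit:
drive_tool(plan=[{"slide":[0,0,-2.0],"spin":0},{"slide":[0,0,-4.0],"spin":0},{"slide":[0,0,-5.0],"spin":0},{"slide":[0,0,-5.0],"spin":0},{"slide":[-1.6,-20.5,-5.0],"spin":0},{"slide":[-1.6,-20.5,-5.0],"spin":0},{"slide":[-1.6,-20.5,-5.0],"spin":0},{"slide":[-1.6,-20.5,-5.0],"spin":0},{"slide":[-1.6,-20.5,-5.0],"spin":0},{"slide":[-1.6,-20.5,-5.0],"spin":0},{"slide":[-1.6,-20.5,-5.0],"spin":0},{"slide":[-1.6,-20.5,-5.0],"spin":0},{"slide":[-1.6,-20.5,-5.0],"spin":0},{"slide":[-1.6,-20.5,-5.0],"spin":0},{"slide":[-1.6,-20.5,-5.0],"spin":0},{"slide":[-1.6,-20.5,-5.0],"spin":0},{"slide":[-1.6,-20.5,-3.2],"spin":0},{"slide":[-1.6,-20.5,-3.0],"spin":0},{"slide":[-1.6,-20.5,-3.0],"spin":0}])

```text
t: 21.3
eef_pos: [0.536, -0.3813, 0.0943]
orientation: [-0.0, 0.117, 0.993, 0.0]
wrist_force: [0.1, 0.4, -0.4]
grip_width: 0.571
grasp_force: 30.0
```

```bash
python3 -c "
from h import *
to((.536,-.3835,.09))
s=ctrl.observe();u,v=proj('side',s['eef_pos']).astype(int);print(u,v,proj('side',(.536,-.3835,.072)))
p,d=ctrl.get_image('side');a=cv2.resize(p[v-40:v+60,u-50:u+50],None,fx=5,fy=5,interpolation=2)
cv2.imwrite('pics/s8.png',a[...,::-1])"
```

```text
t 21.3 at [ 0.536  -0.3813  0.0943] q7 2.3 w 0.571 yaw 76.5
(0.536, -0.3835, 0.09) slide [-0.02 -0.07  0.14] rows 1.0
325 276 [324.50380228 282.78306034]
```

View pics/s8.png

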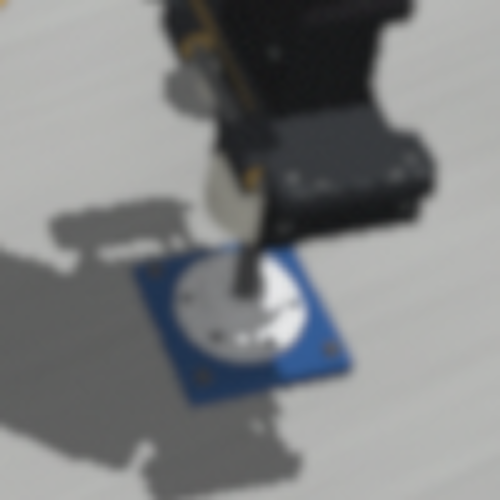

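The spacer's left edge is at u=204, giving a centre near 252, and the rod is at about 253. Aligned.

Emit:
drive_tool(plan=[{"slide":[0,-0.06,0],"spin":0},{"slide":[0,-0.06,0.3],"spin":0},{"slide":[0,-0.06,0.5],"spin":0},{"slide":[0,-0.06,0.7],"spin":0},{"slide":[0,-0.06,0.85],"spin":0},{"slide":[0,-0.06,0.85],"spin":0}])

```text
t: 22.1
eef_pos: [0.5348, -0.384, 0.0679]
orientation: [-0.0, 0.118, 0.993, 0.0]
wrist_force: [-0.0, -0.7, -0.0]
grip_width: 0.572
grasp_force: 30.0
```

Emit:
drive_tool(plan=[{"slide":[0,0,0.3],"spin":0},{"slide":[0,0,0.55],"spin":0},{"slide":[0,0,0.7],"spin":0},{"slide":[0,0,0.7],"spin":0}])

```text
t: 22.6
eef_pos: [0.5348, -0.384, 0.0469]
orientation: [-0.0, 0.118, 0.993, 0.0]
wrist_force: [-0.6, 0.3, 0.2]
grip_width: 0.571
grasp_force: 30.0
```

Emit:
drive_tool(plan=[{"slide":[0,0,0.06],"spin":0},{"slide":[0,0,0.12],"spin":0},{"slide":[0,0,0.12],"spin":0}])

```text
t: 22.98
eef_pos: [0.535, -0.3842, 0.0437]
orientation: [-0.0, 0.118, 0.993, 0.0]
wrist_force: [0.5, -0.1, -0.6]
grip_width: 0.567
grasp_force: 30.0
```

Emit:
drive_tool(plan=[{"slide":[0,0,0.05],"spin":0},{"slide":[0,0,0.1],"spin":0},{"slide":[0,0,0.1],"spin":0}])

```text
t: 23.35
eef_pos: [0.5349, -0.3841, 0.0406]
orientation: [-0.0, 0.118, 0.993, 0.0]
wrist_force: [0.1, -0.1, 0.3]
grip_width: 0.565
grasp_force: 30.0
```

Emit:
drive_tool(plan=[{"slide":[0,0,0.03],"spin":0},{"slide":[0,0,0.05],"spin":0},{"slide":[0,0,0.05],"spin":0}])

```text
t: 23.72
eef_pos: [0.535, -0.3842, 0.04]
orientation: [0.0, 0.118, 0.993, 0.0]
wrist_force: [-2.1, 2.8, 7.1]
grip_width: 0.568
grasp_force: 30.0
```

The spacer is home. I'll release it and go to the nut.

Emit:
drive_tool(plan=[{"slide":[0,0,0],"spin":0},{"slide":[0,0,0],"spin":0},{"slide":[0,0,0],"spin":0},{"slide":[0,0,-0.3],"spin":0},{"slide":[0,0,-2.0],"spin":0},{"slide":[0,0,-4.0],"spin":0},{"slide":[0,0,-4.0],"spin":0},{"slide":[4.1,12.2,-4.0],"spin":0},{"slide":[4.1,12.2,-4.0],"spin":0},{"slide":[4.1,12.2,-4.0],"spin":0},{"slide":[4.1,12.2,-4.0],"spin":0},{"slide":[4.1,12.2,-4.0],"spin":0},{"slide":[4.1,12.2,-4.0],"spin":0},{"slide":[10.3,21.0,-4.0],"spin":0},{"slide":[10.3,21.0,-4.0],"spin":0},{"slide":[10.3,21.0,-4.0],"spin":0},{"slide":[10.3,21.0,-4.0],"spin":0},{"slide":[10.3,21.0,-4.0],"spin":0},{"slide":[10.3,21.0,-4.0],"spin":0},{"slide":[10.3,21.0,-4.0],"spin":0}], grip=0.8)

```text
t: 26.22
eef_pos: [0.3808, 0.303, 0.1588]
orientation: [0.0, 0.116, 0.993, -0.001]
wrist_force: [1.2, -0.9, 0.7]
grip_width: 0.902
grasp_force: 0.0
```

```bash
python3 -c "
from h import *
to((.383,.301,.15),(.383,.301,.005))
p,d=ctrl.get_image('side');q,e=ctrl.get_image('top')
a=cv2.resize(p[260:330,280:370],None,fx=5,fy=5,interpolation=2);b=cv2.resize(q[155:225,355:425],None,fx=5,fy=5,interpolation=2)
cv2.imwrite('pics/s9.png',np.hstack([a,b])[...,::-1])"
```

```text
t 26.23 at [0.3808 0.303  0.1588] q7 0.62 w 0.902 yaw 76.7
(0.383, 0.301, 0.15) slide [-0.09 -0.05  0.29] rows 1.0
(0.383, 0.301, 0.005) slide [-0.08 -0.04  5.13] rows 3.0
```

View pics/s9.png

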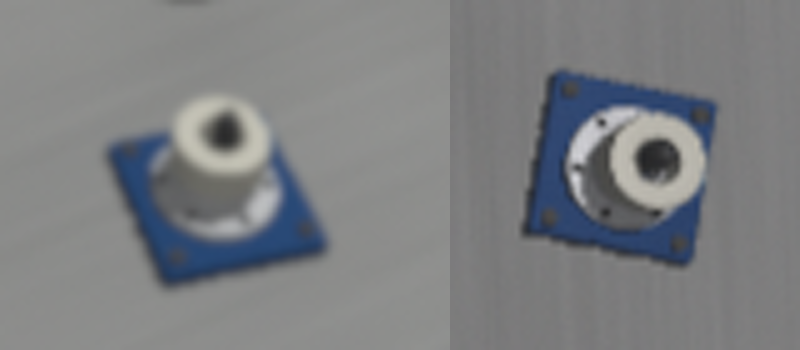

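The spacer sits square on the flange with the rod through it. Descending on the nut.

Emit:
drive_tool(plan=[{"slide":[0,0,2.0],"spin":0},{"slide":[0,0,3.5],"spin":0},{"slide":[0,0,4.2],"spin":0},{"slide":[0,0,4.2],"spin":0},{"slide":[0,0,4.2],"spin":0}])

```text
t: 26.95
eef_pos: [0.3833, 0.3005, 0.0343]
orientation: [0.0, 0.119, 0.993, 0.001]
wrist_force: [1.0, 0.1, 1.5]
grip_width: 0.9
grasp_force: 0.0
```

Emit:
drive_tool(plan=[{"slide":[0,0,0.6],"spin":0},{"slide":[0,0,0.95],"spin":0},{"slide":[0,0,0.95],"spin":0}])

```text
t: 27.32
eef_pos: [0.3824, 0.3006, 0.0049]
orientation: [-0.0, 0.118, 0.993, -0.0]
wrist_force: [0.1, 0.3, 0.3]
grip_width: 0.902
grasp_force: 0.0
```

Emit:
drive_tool(plan=[{"slide":[0,0,0],"spin":0},{"slide":[0,0,0],"spin":0},{"slide":[0,0,0],"spin":0},{"slide":[0,0,0],"spin":0},{"slide":[0,0,0],"spin":0},{"slide":[0,0,0],"spin":0}], grip=-1)

```text
t: 28.08
eef_pos: [0.3825, 0.3009, 0.0049]
orientation: [-0.0, 0.118, 0.993, 0.0]
wrist_force: [-0.8, -0.6, 5.1]
grip_width: 0.571
grasp_force: 30.0
```

Emit:
drive_tool(plan=[{"slide":[0,0,-2.0],"spin":0},{"slide":[0,0,-4.0],"spin":0},{"slide":[0,0,-4.5],"spin":0},{"slide":[0,0,-4.5],"spin":0},{"slide":[-6.2,-8.8,-4.5],"spin":0},{"slide":[-6.2,-8.8,-4.5],"spin":0},{"slide":[-6.2,-8.8,-4.5],"spin":0},{"slide":[-6.2,-8.8,-4.5],"spin":0},{"slide":[-6.2,-8.8,-4.5],"spin":0},{"slide":[-10.3,-21.0,-4.5],"spin":0},{"slide":[-10.3,-21.0,-4.5],"spin":0},{"slide":[-10.3,-21.0,-4.5],"spin":0},{"slide":[-10.3,-21.0,-4.5],"spin":0},{"slide":[-10.3,-21.0,-4.5],"spin":0},{"slide":[-10.3,-21.0,-4.5],"spin":0},{"slide":[-10.3,-21.0,-4.5],"spin":0},{"slide":[-10.3,-21.0,-4.5],"spin":0},{"slide":[-10.3,-21.0,-3.2],"spin":0},{"slide":[-10.3,-21.0,-3.0],"spin":0},{"slide":[-10.3,-21.0,-3.0],"spin":0}])

```text
t: 30.58
eef_pos: [0.5348, -0.3831, 0.0941]
orientation: [-0.001, 0.118, 0.993, 0.0]
wrist_force: [0.7, -0.3, -0.3]
grip_width: 0.571
grasp_force: 30.0
```

```bash
python3 -c "
from h import *
to((.5355,-.3838,.09))
s=ctrl.observe();u,v=proj('side',s['eef_pos']).astype(int);print(u,v)
p,d=ctrl.get_image('side');a=cv2.resize(p[v-40:v+60,u-50:u+50],None,fx=5,fy=5,interpolation=2)
cv2.imwrite('pics/s10.png',a[...,::-1])"
```

```text
t 30.57 at [ 0.5348 -0.3831  0.0941] q7 2.31 w 0.571 yaw 76.5
(0.5355, -0.3838, 0.09) slide [-0.03 -0.02  0.14] rows 1.0
325 276
```

View pics/s10.png

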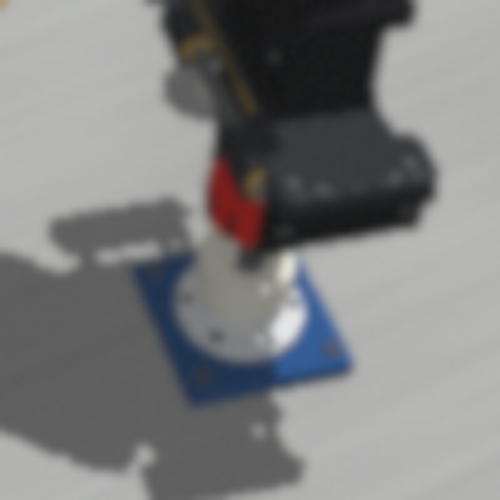

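The nut's left edge is at u=209, so its centre is near 257, about 1.5 mm right of the rod. I'll trim slightly and lower.

Emit:
drive_tool(plan=[{"slide":[0.04,-0.02,0],"spin":0},{"slide":[0.04,-0.02,0.3],"spin":0},{"slide":[0.04,-0.02,0.5],"spin":0},{"slide":[0.04,-0.02,0.7],"spin":0},{"slide":[0.04,-0.02,0.8],"spin":0},{"slide":[0.04,-0.02,0.8],"spin":0}])

```text
t: 31.38
eef_pos: [0.5335, -0.3844, 0.0705]
orientation: [-0.0, 0.118, 0.993, 0.0]
wrist_force: [0.6, -0.5, -0.7]
grip_width: 0.573
grasp_force: 30.0
```

Emit:
drive_tool(plan=[{"slide":[0,0,0.08],"spin":0},{"slide":[0,0,0.18],"spin":0},{"slide":[0,0,0.18],"spin":0}])

```text
t: 31.75
eef_pos: [0.5336, -0.3844, 0.0651]
orientation: [-0.0, 0.118, 0.993, 0.0]
wrist_force: [-0.1, -0.7, 0.1]
grip_width: 0.572
grasp_force: 30.0
```

Emit:
drive_tool(plan=[{"slide":[0,0,0.04],"spin":0},{"slide":[0,0,0.06],"spin":0},{"slide":[0,0,0.06],"spin":0}])

```text
t: 32.12
eef_pos: [0.5337, -0.3845, 0.0636]
orientation: [-0.0, 0.118, 0.993, -0.0]
wrist_force: [-0.1, 0.3, -0.9]
grip_width: 0.57
grasp_force: 30.0
```

Emit:
drive_tool(plan=[{"slide":[0,0,0.03],"spin":0},{"slide":[0,0,0.05],"spin":0},{"slide":[0,0,0.05],"spin":0}])

```text
t: 32.5
eef_pos: [0.5338, -0.3846, 0.063]
orientation: [0.0, 0.118, 0.993, 0.0]
wrist_force: [-2.3, 2.6, 7.8]
grip_width: 0.572
grasp_force: 30.0
```

Emit:
drive_tool(plan=[{"slide":[0,0,0],"spin":0},{"slide":[0,0,0],"spin":0},{"slide":[0,0,0],"spin":0},{"slide":[0,0,-0.3],"spin":0},{"slide":[0,0,-2.0],"spin":0},{"slide":[0,0,-3.0],"spin":0},{"slide":[6.15,25.2,-3.0],"spin":0},{"slide":[6.15,25.2,-3.0],"spin":0},{"slide":[6.15,25.2,-3.0],"spin":0},{"slide":[6.15,25.2,-3.0],"spin":0},{"slide":[6.15,25.2,-3.0],"spin":0},{"slide":[6.15,25.2,-3.0],"spin":0},{"slide":[6.15,25.2,-3.0],"spin":0},{"slide":[6.15,25.2,-3.0],"spin":0},{"slide":[6.15,25.2,-3.0],"spin":0},{"slide":[6.15,25.2,-3.0],"spin":0},{"slide":[6.15,25.2,-3.0],"spin":0},{"slide":[6.15,25.2,-3.0],"spin":0},{"slide":[6.15,25.2,-3.0],"spin":0},{"slide":[6.15,25.2,-3.0],"spin":0}], grip=0.8)

```text
t: 35.0
eef_pos: [0.531, 0.3965, 0.1519]
orientation: [0.0, 0.116, 0.993, -0.0]
wrist_force: [0.6, 0.1, -0.8]
grip_width: 0.9
grasp_force: 0.0
```

Emit:
drive_tool(plan=[{"slide":[0,0,0],"spin":0},{"slide":[0,0,2.0],"spin":0},{"slide":[0,0,3.5],"spin":0},{"slide":[0,0,4.0],"spin":0},{"slide":[0,0,4.0],"spin":0}])

```text
t: 35.62
eef_pos: [0.5322, 0.3927, 0.0326]
orientation: [0.0, 0.119, 0.993, -0.0]
wrist_force: [-0.5, 0.2, -0.6]
grip_width: 0.903
grasp_force: 0.0
```

```bash
python3 -c "
from h import *
to((.5314,.3924,.005))
p,d=ctrl.get_image('side');q,e=ctrl.get_image('top')
a=cv2.resize(p[120:310,180:380],None,fx=2.5,fy=2.5,interpolation=2);b=cv2.resize(q[140:260,340:440],None,fx=2.9,fy=2.9,interpolation=2)
c=np.zeros((475,790,3),np.uint8);c[:,:500]=a;c[:b.shape[0],500:]=b
cv2.imwrite('pics/s11.png',c[...,::-1])"
```

```text
t 35.62 at [0.5322 0.3927 0.0326] q7 1.09 w 0.903 yaw 76.4
(0.5314, 0.3924, 0.005) slide [ 0.02 -0.02  0.92] rows 1.0
```

View pics/s11.png

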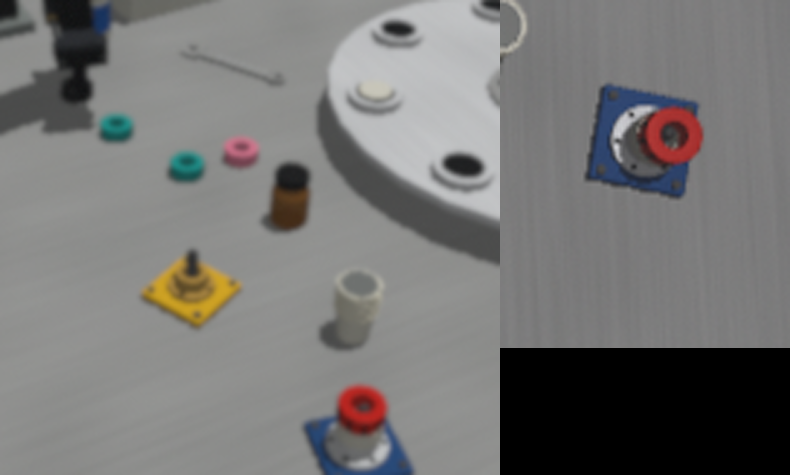

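The blue stack (flange, spacer, nut) is seated, with the nut at (360,405). The gripper is over the black collar at (75,88).

Emit:
drive_tool(plan=[{"slide":[0.02,-0.02,0.6],"spin":0},{"slide":[0.02,-0.02,0.92],"spin":0},{"slide":[0.02,-0.02,0.92],"spin":0}])

```text
t: 36.1
eef_pos: [0.5304, 0.393, 0.0035]
orientation: [-0.001, 0.118, 0.993, -0.001]
wrist_force: [0.2, -0.6, -0.2]
grip_width: 0.898
grasp_force: 0.0
```

Emit:
drive_tool(plan=[{"slide":[0,0,0],"spin":0},{"slide":[0,0,0],"spin":0},{"slide":[0,0,0],"spin":0},{"slide":[0,0,0],"spin":0},{"slide":[0,0,0],"spin":0},{"slide":[0,0,0],"spin":0}], grip=-1)

```text
t: 36.85
eef_pos: [0.5311, 0.3935, 0.0047]
orientation: [0.0, 0.118, 0.993, 0.0]
wrist_force: [-0.5, 1.2, 2.3]
grip_width: 0.578
grasp_force: 30.0
```

Emit:
drive_tool(plan=[{"slide":[0,0,-2.0],"spin":0},{"slide":[0,0,-4.0],"spin":0},{"slide":[0,0,-4.5],"spin":0},{"slide":[0,0,-4.5],"spin":0},{"slide":[-2.4,-16.0,-4.5],"spin":0},{"slide":[-2.4,-16.0,-4.5],"spin":0},{"slide":[-2.4,-16.0,-4.5],"spin":0},{"slide":[-2.4,-16.0,-4.5],"spin":0},{"slide":[-2.4,-16.0,-4.5],"spin":0},{"slide":[-2.4,-16.0,-4.5],"spin":0},{"slide":[-2.4,-16.0,-4.5],"spin":0},{"slide":[-2.4,-16.0,-4.5],"spin":0},{"slide":[-2.4,-16.0,-4.5],"spin":0},{"slide":[-2.4,-16.0,-4.5],"spin":0},{"slide":[-2.4,-16.0,-3.2],"spin":0},{"slide":[-2.4,-16.0,-3.0],"spin":0},{"slide":[-2.4,-16.0,-3.0],"spin":0}])

```text
t: 38.98
eef_pos: [0.4881, -0.0898, 0.0945]
orientation: [-0.001, 0.118, 0.993, -0.001]
wrist_force: [0.7, -0.8, -1.5]
grip_width: 0.581
grasp_force: 30.0
```

```bash
python3 -c "
from h import *
to((.488,-.0912,.09))
s=ctrl.observe();u,v=proj('side',s['eef_pos']).astype(int);print(u,v)
p,d=ctrl.get_image('side');a=cv2.resize(p[v-40:v+60,u-50:u+50],None,fx=5,fy=5,interpolation=2)
cv2.imwrite('pics/s12.png',a[...,::-1])"
```

```text
t 38.98 at [ 0.4881 -0.0898  0.0945] q7 1.72 w 0.581 yaw 76.5
(0.488, -0.0912, 0.09) slide [-0.01 -0.05  0.15] rows 1.0
255 213
```

View pics/s12.png

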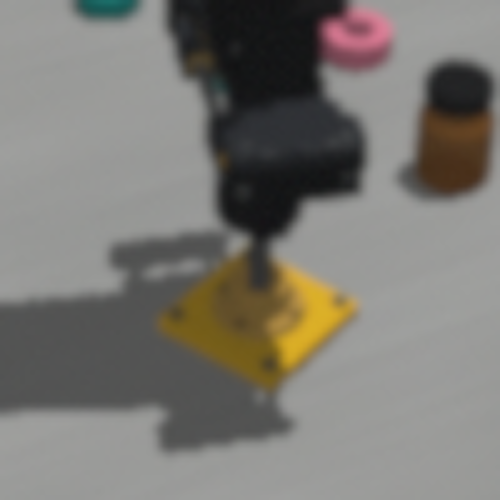

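The collar spans u=217–299 (centre 258) and the rod is at about 259. Aligned, so lower.

Emit:
drive_tool(plan=[{"slide":[0,-0.05,0],"spin":0},{"slide":[0,-0.05,0.3],"spin":0},{"slide":[0,-0.05,0.5],"spin":0},{"slide":[0,-0.05,0.7],"spin":0},{"slide":[0,-0.05,0.85],"spin":0},{"slide":[0,-0.05,0.85],"spin":0}])

```text
t: 39.78
eef_pos: [0.4877, -0.0919, 0.0686]
orientation: [-0.0, 0.118, 0.993, -0.0]
wrist_force: [0.1, 0.0, -1.3]
grip_width: 0.581
grasp_force: 30.0
```

Emit:
drive_tool(plan=[{"slide":[0,0,0.3],"spin":0},{"slide":[0,0,0.55],"spin":0},{"slide":[0,0,0.65],"spin":0},{"slide":[0,0,0.65],"spin":0}])

```text
t: 40.28
eef_pos: [0.4878, -0.0919, 0.0492]
orientation: [-0.0, 0.118, 0.993, -0.0]
wrist_force: [0.0, -0.3, -0.6]
grip_width: 0.581
grasp_force: 30.0
```

Emit:
drive_tool(plan=[{"slide":[0,0,0.08],"spin":0},{"slide":[0,0,0.16],"spin":0},{"slide":[0,0,0.16],"spin":0}])

```text
t: 40.65
eef_pos: [0.488, -0.0916, 0.0446]
orientation: [-0.0, 0.118, 0.993, -0.0]
wrist_force: [-0.2, -0.0, -2.0]
grip_width: 0.58
grasp_force: 30.0
```

Emit:
drive_tool(plan=[{"slide":[0,0,0.04],"spin":0},{"slide":[0,0,0.07],"spin":0},{"slide":[0,0,0.07],"spin":0}])

```text
t: 41.02
eef_pos: [0.4881, -0.0917, 0.0426]
orientation: [0.0, 0.118, 0.993, 0.0]
wrist_force: [-0.5, 1.1, -0.8]
grip_width: 0.578
grasp_force: 30.0
```

Emit:
drive_tool(plan=[{"slide":[0,0,0.03],"spin":0},{"slide":[0,0,0.04],"spin":0},{"slide":[0,0,0.04],"spin":0}])

```text
t: 41.4
eef_pos: [0.4881, -0.0917, 0.0425]
orientation: [-0.0, 0.118, 0.993, 0.001]
wrist_force: [-9.2, 2.0, 23.2]
grip_width: 0.579
grasp_force: 30.0
```

Emit:
drive_tool(plan=[{"slide":[0,0,-0.03],"spin":0},{"slide":[0,0,-0.03],"spin":0}])

```text
t: 41.65
eef_pos: [0.4882, -0.0917, 0.0426]
orientation: [0.0, 0.118, 0.993, 0.0]
wrist_force: [-2.8, 0.8, 6.4]
grip_width: 0.58
grasp_force: 30.0
```

Emit:
drive_tool(plan=[{"slide":[0,0,0],"spin":0},{"slide":[0,0,0],"spin":0},{"slide":[0,0,0],"spin":0},{"slide":[0,0,-0.3],"spin":0},{"slide":[0,0,-2.0],"spin":0},{"slide":[0,0,-4.0],"spin":0},{"slide":[0,0,-4.0],"spin":0},{"slide":[1.0,8.0,-4.0],"spin":0},{"slide":[1.0,8.0,-4.0],"spin":0},{"slide":[1.0,8.0,-4.0],"spin":0},{"slide":[1.0,8.0,-4.0],"spin":0},{"slide":[1.0,8.0,-4.0],"spin":0},{"slide":[1.0,8.0,-4.0],"spin":0}], grip=0.8)

```text
t: 43.28
eef_pos: [0.5149, 0.1475, 0.1618]
orientation: [-0.0, 0.119, 0.993, -0.001]
wrist_force: [0.2, -1.0, 0.7]
grip_width: 0.902
grasp_force: 0.0
```

```bash
python3 - <<'E'
from h import *
p,d=ctrl.get_image('side');q,e=ctrl.get_image('top')
a=cv2.resize(p[180:330,210:370],None,fx=3,fy=3,interpolation=2);b=cv2.resize(q[120:250,240:420],None,fx=1.75,fy=1.75,interpolation=2)
c=np.zeros((450,800,3),np.uint8);c[:,:480]=a;c[:b.shape[0],480:480+b.shape[1]]=b
cv2.imwrite('pics/s13.png',c[...,::-1])
for n,x,y,z in(("nut",.536,-.3835,.08),("collar",.488,-.0915,.06)):
    for cn,D in(("top",e),("side",d)):
        u0,v0=proj(cn,(x,y,z)).astype(int);v,u=np.mgrid[v0-12:v0+13,u0-12:u0+13].reshape(2,-1);C=cloud(cn,np.c_[u,v],D[v,u])
        k=C[abs(C[:,2]-z)<.005];print(n,cn,len(k),np.median(k[:,2]).round(4),((k.min(0)+k.max(0))/2).round(3))
E
```

```text
nut top 238 0.0788 [ 0.532 -0.385  0.08 ]
nut side 230 0.081 [ 0.535 -0.386  0.08 ]
collar top 259 0.0588 [ 0.488 -0.093  0.06 ]
collar side 148 0.0617 [ 0.491 -0.094  0.06 ]
```

View pics/s13.png

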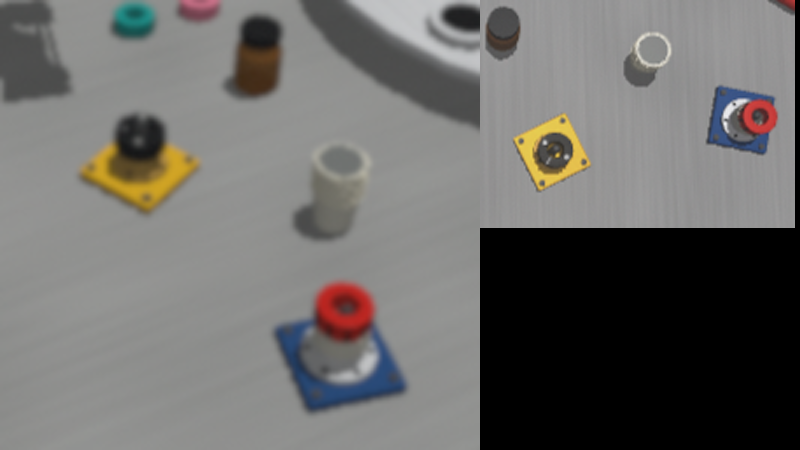

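Both stacks are seated: the nut's top measures 0.08 m and the collar's 0.06 m, as they should. The jar and cups still stand in place, so I'm handing in.

```bash
python3 -c "
from cell import ctrl
print(ctrl.job_done())"
```

```text
the job is handed in; nothing more can be done
None
```

The job is handed in at about 43 s of the 131 s allowed: flange, spacer and nut are home on the blue pillar, bush and collar on the yellow one, and the jar and cups were left standing; no verdict came back.

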